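# Fit a torch's bayonet tail cap and hold it home for the lock screw

## Robot

A 6-joint arm with a two-finger parallel gripper is mounted at the origin on the work surface. World frame = base frame: x ahead of the robot, y to its left, z up, the work surface at z = 0. Lengths are in m, angles in rad, forces in N, time in s.
With the tool pointing down it reaches from about 0.35 to 0.875 m from the base axis. Payload 4.2 kg.
Tool frame: the origin (TCP) lies midway between the tips of the shut fingers; the grasp point (between the pads) lies behind it (env.hold_point_z is the z of the grasp point in the tool frame, in m); z points along the fingers, y is the line along which they close (so a half turn about z gives the same grasp; the last joint's range is limited). The gripper opens to 87 mm and grips with 3 to 60 N. Pads are 19 mm wide; open, the fingers measure 117 mm over their backs; the gripper's body (75 mm by 190 mm) begins 51 mm behind the grasp point.
Start: joints at [-0.845, 0.385, 0.008, 0, -1.194, -0.259], TCP at [0.281, -0.558, 0.223] pointing down, gripper open.
Joint ranges: [-3.14, 3.14], [-1.21, 2.06], [-1.07, 1.41], [-3.16, 2.05], [-2.99, -0.16], [-3.1, 3.1]. Speed limits (rad/s): [2.79, 2.79, 3.14, 3.14, 3.14, 3.14].

## Interface

Orientations are given as a unit quaternion [w, x, y, z].
In Python, from plant import env gives the robot as it stands. Calls block until the motion is done:
- env.movep(position, orientation): joint-space move of the TCP to a pose.
- env.line_to(position, v=0.15, ori=None, contact_N=None): straight line of the TCP; ori=None keeps the orientation; v is the mean speed in m/s. With contact_N (N) it stops when the force on the tool has changed by that much, and returns True; else False.
- env.goto_joints(angles): joint-space move.
- env.open_gripper() and env.grab(grasp_force=None): open the fingers fully, or close them until they stop; grasp_force is the grip in N (None keeps the last).
- env.hold(seconds).
- env.inverse_kinematics(position, orientation): joint angles nearest the present ones, or None.
- env.camera(name): name is "scene" or "top" or "wrist"; returns the picture (400x640x3 uint8, red, green, blue); there is no depth.
- env.camera_info(name): a dict with "fx", "fy", "cx", "cy" (pixels), "cam_to_world" (4x4, takes a point from camera to world coordinates). Camera axes: x right, y down, z forward; pixel columns grow to the right and rows downward; lengths in m; the calibration is good to about 2 mm. A picture is of the moment at which its call begins: read the wrist's pose just before it. camera_info takes no time and is no camera call; for the wrist camera it gives the pose at the moment of the call.
A pose or a line that the arm cannot do raises env.IKError and nothing moves.
- env.close_job(): hands the job in; it is judged then, once.
Trained networks look in the newest picture that a camera, given by its name, has taken for a name from the list of things; names that differ only in an ending like _2 or _b are one class to them, and where a whole thing is asked for, a point or a joint stands for the part that bears it (a point fixed in the world has none). Each returns a list of dicts, best first, with "score" (0 to 1); they miss things now and then, are a little off and sometimes report something else, mostly with a low value. They report only what shows in the picture. A call takes as long as a camera call. They do not tell look-alikes from the thing itself.
- env.search_frame(camera, label): "extent" ([left, top, right, bottom] as shares, 0 to 1, of the picture: columns of its width, rows of its height, round what is visible of it).
- env.outline_of(camera, label): "mask" (400x640 bool, what is visible of it) and "extent" ([left, top, right, bottom] as shares, 0 to 1, of the picture: columns of its width, rows of its height, round what is visible of it).
- env.mark_of(camera, label): "at" ([column, row] as shares, 0 to 1, of the picture: columns of its width, rows of its height: a listed point, or the origin of a listed thing).
Readings, each from a call of its own:
- env.get_t(): time.
- env.get_joints(): joint angles.
- env.get_joint_velocities(): joint speeds.
- env.get_tau(): joint torques, N m.
- env.get_ee_pos(): TCP position.
- env.get_orientation(): TCP orientation.
- env.get_contact_force(): force on the tool from outside, world axes, zero at the start.
- env.get_wrist_torque(): the same for the moment, N m.
- env.get_gripper_width(): opening from 0.0 (shut) to 1.0 (fully open).
- env.get_grasp_force(): force on a finger pad.
Only numpy, scipy, OpenCV 4.12 (cv2) and the standard library are available. Lean on these libraries where they do the work, as an engineer would, in place of code of your own. Each camera call takes 0.05 s, during which the arm holds its last target. There are 200 camera calls.

## Task

Put the tail cap back on the torch that stands clamped in the vice: take the large cap with the two lugs from the bench, push it in through the two notches against the battery spring until its flange is flush on the rim, then turn it clockwise about a quarter turn to the stop. Finish while still holding the cap there, pressed flush and turned to the stop, so that I can run the lock screw in: the spring lifts it as soon as you let go. Leave the other things on the bench where they are.

Things in the scene. Friction and masses are not known exactly. Their poses are not given: they have to be found in the camera images.
- cap: Loose black plastic bayonet cap, 70 g, standing plug down on the bench, the same after half a turn. Origin: centre of the plug's underside, z up along its axis. Plug 34.4 mm across (end tapered from 26 mm over 5 mm); two lugs point along +x and -x, 10 mm wide, 4 to 8 mm up, reaching 21.5 mm from the axis; flange 56 mm across, 16 to 22 mm up.
- cap_grip (a point): Middle of the cap's straight grip bar, 34 mm above the cap's origin, axes as the cap. The bar stands on the flange along the cap's x, in line with the lugs: 46 mm long, 14 mm wide (y), from 22 to 46 mm above the cap's origin.
- torch: Yellow hand torch with black rubber ribs, fixed upright, lens down, in the vice. Origin: centre of the lens end, 28 mm above the bench; z up; head 66 mm, tube 54 mm across; open tail 165 mm above the origin. Inside its rim an aluminium bayonet lip, 5 mm thick, hole 37 mm across, has two lug notches 14 mm wide at the torch's +x and -x.
- torch_mouth (a point): Centre of the torch's open tail at rim height (193 mm above the bench), axes as the torch. The cap's origin is 16 mm below this point when flush; its lugs are then 3 mm below the lip, and it turns clockwise (from above) 80 degrees to a hard stop; the other way is blocked. Let go, it rises 3 mm.
- battery (a joint): How far the sprung battery in the torch is pushed down: 0 free (its brass button 6 mm below the rim), 0.010 m when the cap is flush. It pushes back with about 6 N at first and about 15 N when the cap is flush.
- lock_boss (a point): Lock-screw boss, 13 mm wide, 8 mm proud, on the outside of the torch's tube 10 mm below the rim, 80 degrees clockwise from the torch's +x: an end of the cap's bar points to it when the cap is at the stop.
- vice: Blue drill-press vice, fixed to the bench, clamping the torch's head. Origin on the bench under the torch's axis; screw and handle on its -x side, to 192 mm from the origin; 146 mm wide; jaws 78 mm high.
- small_cap: Black tail cap of a smaller torch, plain plug without lugs, flange 36 mm across, 32 mm high in all; origin centre of its underside. Not needed.
- bezel: Black plastic lens ring lying flat, 68 mm outside, 54 mm inside, 14 mm high; origin centre of its underside. Not needed.
- torch_a: Complete torch lying on the bench, about 200 mm long along its x, head 67 mm across; origin below its middle. Not needed.
- torch_b: Another complete torch lying on the bench, the same. Not needed.
- screwdriver: Screwdriver 200 mm long lying along its x, 26 mm high; origin below its middle. Not needed.
- wrench: Steel spanner 180 mm long lying flat along its x, 8 mm high; origin below its middle. Not needed.
- punch_stand: Steel block of upright punches, 55 x 110 mm, 70 mm high; origin centre of its underside. Not needed.
Things that resemble listed ones, but are neither listed nor needed, are in the scene too. What is shaped like the cap but yellow is not meant.

How it is judged:
By the outcome, as a careful person would: the job done as asked, in the order asked, and still so for the second after the job is handed in, while the arm keeps its last pose, push and grip.
It also fails if it takes over 38 s, if anything falls off the work surface, if the arm or the gripper's body presses on something with over 40 N, if the wrist force passes 120 N, or if a joint passes its speed limit or range.

## Working session

There is one attempt and no reset: what is moved stays moved. The work goes in short steps, each a Python script; the robot and the scene stay as the last script left them, time stands still between calls to the robot, and variables do not carry over. Pictures are saved under pics/ and viewed, at most 10 in all, crops included, and the job is handed in when it is done.

```bash
mkdir -p pics; ls; python3 - <<'E'
from plant import env
import cv2,numpy as np
for c in("scene","top"):
    im=env.camera(c); cv2.imwrite(f"pics/{c}1.png",im[:,:,::-1])
    i=env.camera_info(c); print(c,i["fx"],i["fy"],i["cx"],i["cy"]);print(np.round(i["cam_to_world"],4).tolist())
    for l in("cap","torch","small_cap"):
        print(l,[(round(d["score"],2),np.round(np.array(d["extent"])*[640,400,640,400]).tolist()) for d in env.search_frame(c,l)])
    for l in("cap","cap_grip","torch_mouth","lock_boss","torch","vice"):
        print(l,[(round(d["score"],2),np.round(np.array(d["at"])*[640,400],1).tolist()) for d in env.mark_of(c,l)])
print(env.get_t(),env.hold_point_z,env.get_orientation())
E
```

```text
pics
scene 379.4749454129795 379.4749454129795 327.05417696864146 196.34971233916474
[[-0.8334, 0.3512, -0.4268, 0.9776], [0.5525, 0.5121, -0.6576, 0.6166], [-0.0124, -0.7838, -0.6209, 0.7119], [0.0, 0.0, 0.0, 1.0]]
cap [(0.65, [297.0, 209.0, 319.0, 232.0]), (0.48, [277.0, 193.0, 295.0, 210.0]), (0.46, [265.0, 174.0, 280.0, 194.0]), (0.37, [343.0, 179.0, 370.0, 247.0])]
torch [(0.96, [215.0, 228.0, 289.0, 273.0]), (0.93, [207.0, 150.0, 249.0, 193.0]), (0.73, [342.0, 178.0, 369.0, 246.0])]
small_cap [(0.63, [278.0, 160.0, 287.0, 167.0])]
cap [(0.77, [287.8, 205.4]), (0.59, [303.6, 227.7]), (0.54, [272.7, 189.0])]
cap_grip [(0.79, [304.8, 216.1]), (0.77, [272.3, 180.1]), (0.69, [286.9, 196.4]), (0.65, [353.4, 236.3])]
torch_mouth [(0.91, [360.0, 184.5])]
lock_boss [(0.74, [347.7, 181.5])]
torch [(0.91, [230.7, 179.9]), (0.71, [350.6, 238.5]), (0.7, [252.7, 258.5])]
vice [(0.94, [356.2, 244.5])]
top 378.1792912879371 378.1792912879371 316.6969714320667 202.33009062876496
[[0.0025, -0.9865, 0.1638, 0.4149], [-0.9998, 0.0006, 0.0191, 0.002], [-0.019, -0.1638, -0.9863, 1.1049], [0.0, 0.0, 0.0, 1.0]]
cap [(0.88, [369.0, 187.0, 391.0, 207.0]), (0.83, [338.0, 191.0, 357.0, 211.0]), (0.55, [405.0, 191.0, 428.0, 211.0])]
torch [(0.75, [327.0, 107.0, 350.0, 175.0]), (0.74, [287.0, 204.0, 313.0, 231.0]), (0.73, [419.0, 155.0, 489.0, 178.0])]
small_cap [(0.62, [439.0, 222.0, 453.0, 233.0])]
cap [(0.87, [347.4, 198.7]), (0.84, [414.6, 200.1]), (0.65, [381.7, 194.9]), (0.64, [252.8, 143.1])]
cap_grip [(0.66, [380.3, 194.0]), (0.65, [413.1, 196.9]), (0.54, [347.2, 197.3])]
torch_mouth [(0.72, [296.0, 213.1])]
lock_boss [(0.76, [310.1, 216.8]), (0.47, [336.8, 139.4])]
torch [(0.69, [300.7, 224.4]), (0.62, [451.9, 168.8]), (0.61, [336.4, 140.6])]
vice [(0.64, [301.0, 224.4])]
1.0 -0.0187 [ 5.76207736e-06 -2.31285101e-01  9.72886017e-01 -1.63745697e-05]
```

```bash
python3 - <<'E'
import cv2
a=cv2.imread("pics/scene1.png")[140:290,190:390];cv2.imwrite("pics/sc.png",cv2.resize(a,None,fx=4,fy=4,interpolation=2))
a=cv2.imread("pics/top1.png")[100:250,260:460];cv2.imwrite("pics/tc.png",cv2.resize(a,None,fx=4,fy=4,interpolation=2))
E
```

```text
(no output)
```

View pics/sc.png

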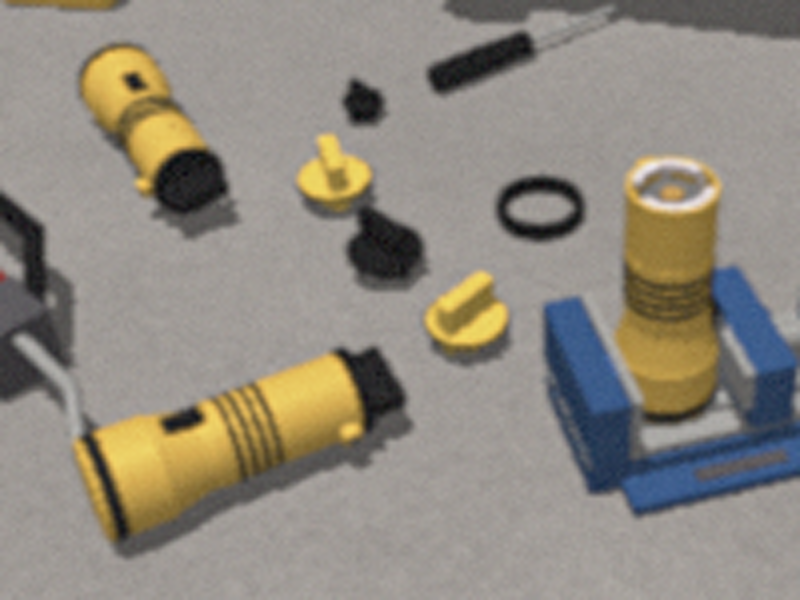

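View pics/tc.png

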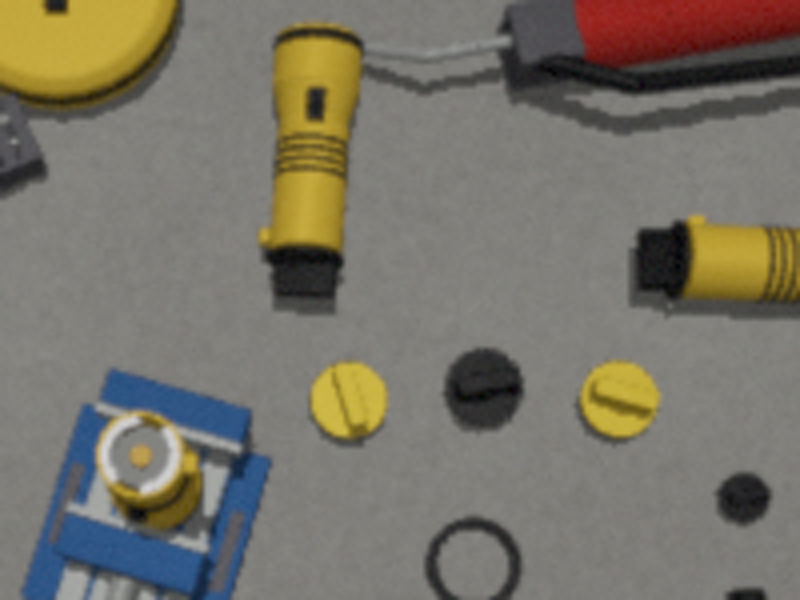

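```bash
cat > h.py <<'E'
import numpy as np,cv2
from plant import env
from scipy.spatial.transform import Rotation as R
def ray(info,px):
    T=np.array(info["cam_to_world"]);d=T[:3,:3]@[(px[0]-info["cx"])/info["fx"],(px[1]-info["cy"])/info["fy"],1]
    return T[:3,3],d/np.linalg.norm(d)
def tri(obs):
    A=np.zeros((3,3));b=np.zeros(3)
    for i,p in obs:
        o,d=ray(i,p);M=np.eye(3)-np.outer(d,d);A+=M;b+=M@o
    x=np.linalg.solve(A,b)
    return x,[np.linalg.norm(np.cross(x-ray(i,p)[0],ray(i,p)[1])) for i,p in obs]
def at_z(i,p,z):
    o,d=ray(i,p);return o+d*(z-o[2])/d[2]
def proj(i,P):
    T=np.linalg.inv(np.array(i["cam_to_world"]));c=T[:3,:3]@P+T[:3,3]
    return np.array([i["fx"]*c[0]/c[2]+i["cx"],i["fy"]*c[1]/c[2]+i["cy"]])
def quat(yaw):  # tool down, tool x at world angle yaw (tool y = yaw-90deg)
    c,s=np.cos(yaw),np.sin(yaw)
    q=R.from_matrix(np.array([[c,s,0],[s,-c,0],[0,0,-1.]])).as_quat();return q[[3,0,1,2]]
def yaw_now():
    q=np.array(env.get_orientation());m=R.from_quat(q[[1,2,3,0]]).as_matrix();return np.arctan2(m[1,0],m[0,0])
E
python3 - <<'E'
from h import *
s,t,w=[env.camera_info(c) for c in("scene","top","wrist")]
for n,a,b in(("capgrip",(286.9,196.4),(380.3,194)),("cap",(287.8,205.4),(381.7,194.9)),("mouth",(360,184.5),(296,213.1)),("mouth2",(358,186),(295,214)),("boss",(347.7,181.5),(310.1,216.8)),("vice",(356.2,244.5),(301,224.4))):
    x,r=tri([(s,a),(t,b)]);print(n,x.round(4),np.round(r,4))
T=np.array(w["cam_to_world"]);q=np.array(env.get_orientation());p=np.array(env.get_ee_pos());M=R.from_quat(q[[1,2,3,0]]).as_matrix()
print("cam in tool",(M.T@(T[:3,3]-p)).round(4),(M.T@T[:3,:3]).round(3).tolist(),w["fx"],w["cx"],w["cy"],"yaw",np.degrees(yaw_now()))
for yaw in range(-180,181,30):
    out=[]
    for P in((.42,-.17,.25),(.42,-.17,.02),(.40,.05,.4),(.40,.05,.22)):
        j=env.inverse_kinematics(P,quat(np.radians(yaw)));out.append(None if j is None else round(float(j[5]),2))
    print(yaw,out)
E
```

```text
capgrip [ 0.6135 -0.1573  0.0434] [0.0018 0.0018]
cap [ 0.6144 -0.1644  0.0068] [0.0058 0.0058]
mouth [0.5373 0.072  0.1938] [0.003 0.003]
mouth2 [0.5385 0.0723 0.1897] [0.0007 0.0007]
boss [0.5355 0.0338 0.1776] [0.0038 0.0038]
vice [ 0.5335  0.0696 -0.0056] [0.0003 0.0003]
cam in tool [ 0.0741 -0.0003 -0.1625] [[0.001, -0.963, -0.269], [1.0, 0.001, 0.001], [-0.001, -0.269, 0.963]] 360.0682174386847 321.19884880637903 198.3934889380991 yaw -153.25451429930342
-180 [-1.55, -1.55, -2.1, -2.1]
-150 [-1.02, -1.02, -1.58, -1.58]
-120 [-0.5, -0.5, -1.06, -1.06]
-90 [0.02, 0.02, -0.53, -0.53]
-60 [0.55, 0.55, -0.01, -0.01]
-30 [1.07, 1.07, 0.52, 0.52]
0 [1.59, 1.59, 1.04, 1.04]
30 [2.12, 2.12, 1.56, 1.56]
60 [2.64, 2.64, 2.09, 2.09]
90 [None, None, 2.61, 2.61]
120 [-2.59, -2.59, None, None]
150 [-2.07, -2.07, -2.63, -2.63]
180 [-1.55, -1.55, -2.1, -2.1]
```

```bash
python3 - <<'E'
from h import *
import json
y=np.radians(-81);q=quat(y);log={}
def look(name,P,labels,yaw):
    env.movep(P,quat(yaw)) ; env.hold(.2)
    i=env.camera_info("wrist");im=env.camera("wrist");cv2.imwrite(f"pics/{name}.png",im[:,:,::-1])
    log[name]={k:np.array(v).tolist() for k,v in i.items()}
    print(name,"t",env.get_t())
    for l in labels: print(l,[(round(d["score"],2),(np.array(d["at"])*[640,400]).round(1).tolist()) for d in env.mark_of("wrist",l)])
c=np.array([.6135,-.158])
look("c1",[c[0],c[1],.17],("cap","cap_grip"),y)
look("c2",[c[0]+.04,c[1]+.04,.17],("cap","cap_grip"),y)
m=np.array([.5385,.072])
look("m1",[m[0],m[1],.31],("torch_mouth","lock_boss"),np.radians(-15))
look("m2",[m[0]-.04,m[1]-.04,.31],("torch_mouth","lock_boss"),np.radians(-15))
json.dump(log,open("log.json","w"))
o=[cv2.resize(cv2.imread(f"pics/{n}.png"),(400,250)) for n in("c1","c2","m1","m2")]
cv2.imwrite("pics/mosaic.png",np.vstack([np.hstack(o[:2]),np.hstack(o[2:])]))
E
```

```text
c1 t 3.1417
cap [(0.95, [349.9, 70.6]), (0.91, [313.5, 268.6]), (0.61, [320.3, 175.5])]
cap_grip [(0.96, [318.4, 182.8]), (0.89, [350.5, 62.8])]
c2 t 3.8333
cap [(0.94, [399.8, 25.5]), (0.9, [358.4, 236.7]), (0.78, [368.6, 140.7])]
cap_grip [(0.94, [366.9, 253.6]), (0.64, [413.6, 12.2]), (0.6, [374.1, 140.6])]
m1 t 5.2083
torch_mouth [(0.89, [317.0, 190.4])]
lock_boss [(0.87, [363.1, 185.2])]
m2 t 5.9
torch_mouth [(0.79, [254.5, 154.5])]
lock_boss [(0.84, [304.3, 150.3])]
```

View pics/mosaic.png

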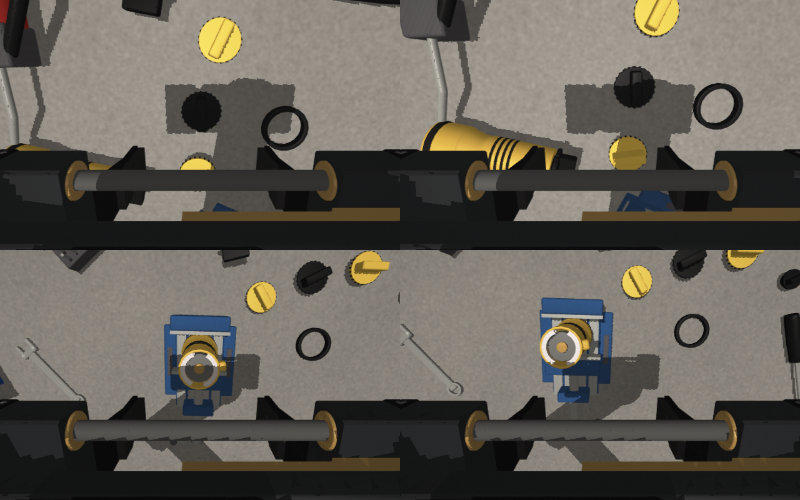

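```bash
cat >> h.py <<'E'
def ortho(im,i,c,z,half=.045,n=400):
    # world patch: image right=+x, up=+y
    src=np.float32([proj(i,np.array([c[0]+sx*half,c[1]+sy*half,z])) for sx,sy in((-1,1),(1,1),(1,-1),(-1,-1))])
    return cv2.warpPerspective(im,cv2.getPerspectiveTransform(src,np.float32([[0,0],[n,0],[n,n],[0,n]])),(n,n),flags=cv2.INTER_CUBIC)
E
python3 - <<'E'
from h import *
import json
L=json.load(open("log.json"));k={n:{a:np.array(b) for a,b in v.items()} for n,v in L.items()}
for n,a,b in(("grip",("c1",(318.4,182.8)),("c2",(374.1,140.6))),("cap",("c1",(320.3,175.5)),("c2",(368.6,140.7))),("mouth",("m1",(317,190.4)),("m2",(254.5,154.5))),("boss",("m1",(363.1,185.2)),("m2",(304.3,150.3)))):
    x,r=tri([(k[a[0]],a[1]),(k[b[0]],b[1])]);print(n,x.round(4),np.round(r,4))
o=[]
for n,c,z in(("c1",(.6135,-.158),.046),("c2",(.6135,-.158),.046),("m1",(.5385,.072),.193),("m2",(.5385,.072),.193)):
    p=ortho(cv2.imread(f"pics/{n}.png"),k[n],c,z,n=300)
    if n[0]=="c": p=np.uint8(255*np.clip((p/255.)/.4,0,1)**.6)
    o.append(p)
cv2.imwrite("pics/ortho.png",np.vstack([np.hstack(o[:2]),np.hstack(o[2:])]))
E
```

```text
grip [ 0.6164 -0.1653  0.0428] [0.0006 0.0006]
cap [ 0.6137 -0.1603 -0.0086] [0.0001 0.0001]
mouth [0.5424 0.073  0.1981] [0.0001 0.0001]
boss [0.5341 0.0364 0.1864] [0.0001 0.0001]
```

View pics/ortho.png

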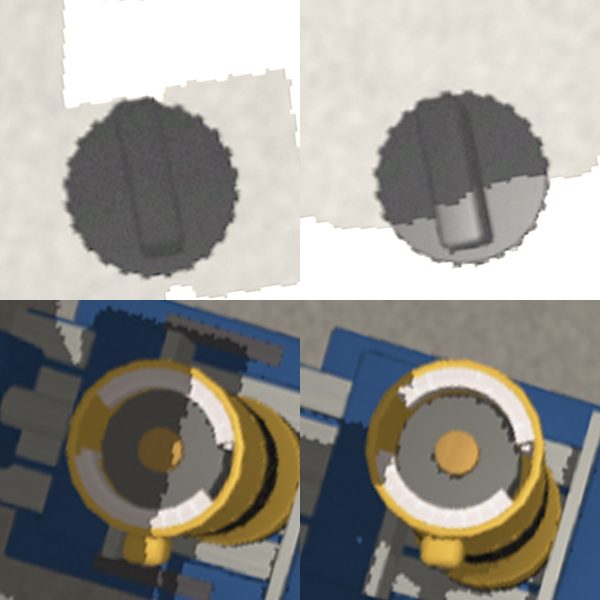

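```bash
cat >> h.py <<'E'
from scipy.ndimage import map_coordinates
from scipy.optimize import differential_evolution
def fitcircle(g,c0,rr,mm,sgn=1,search=20,w=3):
    # g: float image; maximise clipped outward step sgn*(out-in); c0 px; rr radius range m; mm m/px
    t=np.linspace(0,2*np.pi,240,endpoint=False)
    def f(p):
        s=lambda r:map_coordinates(g,[p[1]+r*np.sin(t),p[0]+r*np.cos(t)],order=1,mode='nearest')
        return -np.mean(np.clip(sgn*(s(p[2]+w)-s(p[2]-w)),-20,60))
    r=differential_evolution(f,[(c0[0]-search,c0[0]+search),(c0[1]-search,c0[1]+search),(rr[0]/mm,rr[1]/mm)],seed=0,popsize=20)
    return r.x,-r.fun
E
python3 - <<'E'
from h import *
import json
L=json.load(open("log.json"));k={n:{a:np.array(b) for a,b in v.items()} for n,v in L.items()}
mm=.09/400
for n in("c1","c2"):
  for z in(.017,.022,.027):
    c=(.6145,-.164);p=cv2.cvtColor(ortho(cv2.imread(f"pics/{n}.png"),k[n],c,z),cv2.COLOR_BGR2GRAY).astype(float)
    x,s=fitcircle(p,(200,200),(.025,.031),mm)
    print(n,z,"centre",round(c[0]+(x[0]-199.5)*mm,4),round(c[1]-(x[1]-199.5)*mm,4),"r",round(x[2]*mm,4),round(s,1))
c=(.540,.073)
for n in("m1","m2"):
  for z in(.188,.193,.198):
    im=ortho(cv2.imread(f"pics/{n}.png"),k[n],c,z);b=im[:,:,0].astype(float);hsv=cv2.cvtColor(im,cv2.COLOR_BGR2HSV)
    x,s=fitcircle(hsv[:,:,1].astype(float),(200,200),(.021,.026),mm)
    x2,s2=fitcircle(hsv[:,:,1].astype(float),(200,200),(.0255,.029),mm,-1)
    print(n,z,"lip centre",round(c[0]+(x[0]-199.5)*mm,4),round(c[1]-(x[1]-199.5)*mm,4),"r",round(x[2]*mm,4),round(s,1),"rim",round(c[0]+(x2[0]-199.5)*mm,4),round(c[1]-(x2[1]-199.5)*mm,4),"r",round(x2[2]*mm,4),round(s2,1))
    if z==.193:
        a=np.radians(np.arange(0,360,1));rr=np.arange(.0195,.0215,.0003)/mm
        v=np.array([[map_coordinates(ch.astype(float),[x[1]-rr*np.sin(t),x[0]+rr*np.cos(t)],order=1).mean() for t in a] for ch in(hsv[:,:,1],hsv[:,:,2])])
        bad=np.where(v[0]>60)[0]; print("sat>60 deg:",bad[np.r_[True,np.diff(bad)>1]],bad[np.r_[np.diff(bad)>1,True]])
        g=np.where(b[0:0].size==0,1,1); d=np.where(v[1]<150)[0]; print("dark:",d[np.r_[True,np.diff(d)>1]],d[np.r_[np.diff(d)>1,True]])
E
```

```text
c1 0.017 centre 0.6129 -0.1636 r 0.0286 35.8
c1 0.022 centre 0.613 -0.1647 r 0.0281 36.2
c1 0.027 centre 0.6132 -0.1658 r 0.0277 36.8
c2 0.017 centre 0.6125 -0.1642 r 0.0287 47.2
c2 0.022 centre 0.6133 -0.1646 r 0.0282 47.6
c2 0.027 centre 0.6141 -0.1651 r 0.0278 47.9
m1 0.188 lip centre 0.5383 0.0733 r 0.0247 52.5 rim 0.5396 0.0728 r 0.0272 36.9
m1 0.193 lip centre 0.5395 0.0728 r 0.0243 52.5 rim 0.5408 0.0724 r 0.0268 36.9
sat>60 deg: [138] [182]
dark: [  0  58 320] [  2 272 359]
m1 0.198 lip centre 0.5408 0.0725 r 0.0238 52.5 rim 0.542 0.0721 r 0.0263 36.9
m2 0.188 lip centre 0.5387 0.074 r 0.0244 47.9 rim 0.5396 0.0733 r 0.0269 38.6
m2 0.193 lip centre 0.5393 0.0729 r 0.0239 48.0 rim 0.5401 0.0722 r 0.0264 38.5
sat>60 deg: [138 351] [184 353]
dark: [  0 135 321] [  2 196 359]
m2 0.198 lip centre 0.5398 0.0718 r 0.0235 48.1 rim 0.5407 0.0711 r 0.0259 38.5
```

```bash
python3 - <<'E'
from h import *
q=quat(np.radians(-80.5));c=[.6132,-.1647]
env.movep(c+[.12],q);env.hold(.2);f0=np.array(env.get_contact_force())
print(env.line_to(c+[.0245],v=.1,contact_N=8))
print(env.get_ee_pos(),np.array(env.get_contact_force())-f0)
env.grab(50);env.hold(.2);print("w",env.get_gripper_width()*87,env.get_grasp_force(),env.get_ee_pos())
env.line_to(c+[.10],v=.15);env.hold(.2)
print("lift F",np.array(env.get_contact_force())-f0,env.get_t())
import json;i=env.camera_info("wrist");json.dump({a:np.array(b).tolist() for a,b in i.items()},open("g.json","w"))
im=env.camera("wrist")[:,:,::-1];cv2.imwrite("pics/g.png",im)
cv2.imwrite("pics/gc.png",cv2.resize(np.uint8(255*np.clip(im[150:350,170:470]/255/.6,0,1)**.6),None,fx=2.4,fy=2.4))
E
```

```text
False
[ 0.61383468 -0.16477851  0.02525615] [-0.01250925  0.025166   -1.10468373]
w 13.504187595623325 49.99985247384757 [ 0.6131752  -0.16468534  0.02446155]
lift F [-0.45505407  0.64556203 -1.8711296 ] 10.675
```

View pics/gc.png

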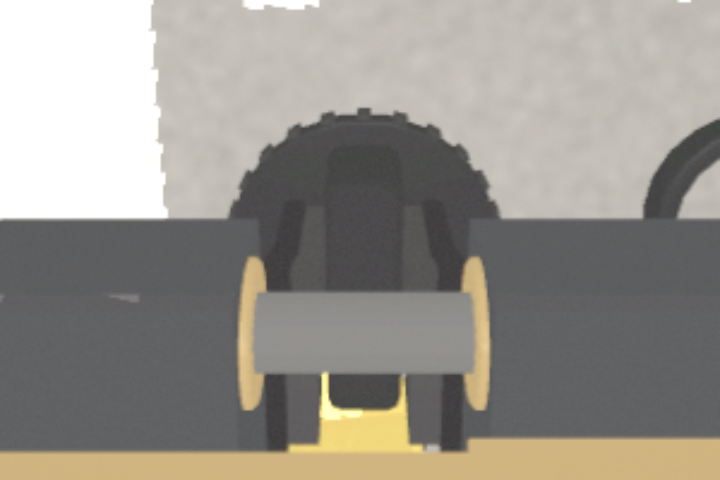

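```bash
python3 - <<'E'
from h import *
import json
i={a:np.array(b) for a,b in json.load(open("g.json")).items()}
p=np.array(env.get_ee_pos());y=yaw_now();print(p,np.degrees(y))
d=np.array([np.cos(y),np.sin(y),0]);n=np.array([np.sin(y),-np.cos(y),0]);f=p+[0,0,-.0025]
print("pred apex",proj(i,f+.028*d),"seen ~(322,195.5); left/right edge at row 240.8:")
for s in(-1,1):
    for a in (40,50,60,70): print(s,a,proj(i,f+.028*(np.cos(np.radians(a))*d+s*np.sin(np.radians(a))*n)).round(1),end=" ")
print("bar end top",proj(i,p+[0,0,.0215]+.023*d), "seen ~(322,211)")
E
```

```text
[ 0.61255178 -0.16466244  0.09869233] -80.50637031600631
pred apex [319.57360774 198.00930291] seen ~(322,195.5); left/right edge at row 240.8:
-1 40 [282.1 211.2] -1 50 [275.1 218. ] -1 60 [269.6 225.8] -1 70 [265.7 234.3] 1 40 [357.1 211.2] 1 50 [364. 218.] 1 60 [369.5 225.8] 1 70 [373.4 234.3] bar end top [319.50278454 225.19155675] seen ~(322,211)
```

```bash
python3 - <<'E'
from h import *
q=quat(np.radians(-18.3));m=[.5396,.0734]
env.line_to([.6132,-.1647,.26],v=.3)
env.movep(m+[.245],q);env.hold(.3);f0=np.array(env.get_contact_force());t0=np.array(env.get_wrist_torque());print(f0,env.get_ee_pos(),np.degrees(yaw_now()))
np.save("f0.npy",np.r_[f0,t0])
for z,c in((.2165,6),(.2125,8),(.2085,12)):
    r=env.line_to(m+[z],v=.04,contact_N=c);print(z,r,np.round(env.get_ee_pos(),4),(np.array(env.get_contact_force())-f0).round(1),(np.array(env.get_wrist_torque())-t0).round(2),env.get_t())
    if r:break
E
```

```text
[-0.8712183   0.41816544 -0.63622966] [0.53991916 0.07259211 0.2448434 ] -18.401429423346784
0.2165 False [0.5398 0.0735 0.2167] [ 0.7 -0.4  0.8] [ 0.07 -0.04 -0.04] 13.5583
0.2125 False [0.5395 0.0734 0.2123] [ 1.8 -0.2  0.8] [ 0.07 -0.07 -0.02] 13.8083
0.2085 False [0.5402 0.0735 0.21  ] [-0.1  0.3  6.1] [ 0.23  0.59 -0.03] 14.0583
```

```bash
python3 - <<'E'
from h import *
m=[.5396,.0734];b=np.load("f0.npy")
def st(*a):print(*a,np.round(env.get_ee_pos(),4),round(float(np.degrees(yaw_now())),1),(np.array(env.get_contact_force())-b[:3]).round(1),(np.array(env.get_wrist_torque())-b[3:]).round(2),round(env.get_gripper_width()*87,1),env.get_t())
env.grab(60);st("grab")
for z in(.2055,.2035,.2015,.2,.1985,.197):
    r=env.line_to(m+[z],v=.03);env.hold(.1);st(z,r)
    if env.get_contact_force()[2]-b[2]>30:break
E
```

```text
grab [0.5402 0.0734 0.2101] -18.3 [-0.6 -0.5  8. ] [0.09 0.48 0.02] 13.5 14.275
0.2055 False [0.5403 0.0735 0.2077] -18.3 [-2.2 -0.5  8.6] [0.16 0.84 0.04] 13.5 14.625
0.2035 False [0.5403 0.0734 0.2061] -18.3 [-1.7 -0.5 10.3] [ 0.25  1.03 -0.02] 14.0 14.975
0.2015 False [0.5403 0.0735 0.2044] -18.2 [-2.2  1.  12.1] [ 0.21  1.21 -0.04] 13.9 15.325
0.2 False [0.5403 0.0734 0.2032] -18.2 [-3.3  0.6 13.2] [0.26 1.37 0.02] 13.4 15.675
0.1985 False [0.5403 0.0734 0.202 ] -18.2 [-4.   0.3 14.1] [ 0.23  1.55 -0.  ] 13.4 16.025
0.197 False [0.5404 0.0734 0.2013] -18.2 [-5.3  1.4 17.5] [ 0.35  2.   -0.04] 13.5 16.375
```

```bash
cat >> h.py <<'E'
b=np.load("f0.npy")
def st(*a):print(*a,np.round(env.get_ee_pos(),4),round(float(np.degrees(yaw_now())),1),(np.array(env.get_contact_force())-b[:3]).round(1),(np.array(env.get_wrist_torque())-b[3:]).round(2),round(env.get_gripper_width()*87,1),round(env.get_t(),2))
E
python3 - <<'E'
from h import *
m=[.5391,.0734]
env.line_to(m+[.194],v=.02);env.hold(.1);st("press")
for y in(-24,-32,-42,-52,-62,-72,-82,-90):
    env.line_to(m+[.194],ori=quat(np.radians(y)));st(y)
    if abs(env.get_wrist_torque()[2]-b[5])>1.2 or env.get_contact_force()[2]-b[2]>45:break
E
```

```text
press [0.5404 0.0734 0.2013] -18.2 [-9.3  1.  29.6] [ 0.5   3.32 -0.05] 13.7 16.77
-24 [0.5414 0.0733 0.2013] -23.9 [-6.7  0.1 27.8] [ 0.11  2.49 -0.16] 13.5 17.02
-32 [0.5422 0.0731 0.2013] -31.9 [-4.2 -1.5 24.8] [-0.29  1.76 -0.16] 13.6 17.32
-42 [0.5424 0.0729 0.2014] -41.9 [-3.7 -2.1 24.2] [-0.48  1.55 -0.13] 13.4 17.64
-52 [0.5423 0.0727 0.2014] -51.9 [-3.9 -2.  25.1] [-0.6   1.65 -0.15] 13.6 17.97
-62 [0.5422 0.0727 0.2014] -61.9 [-3.7 -2.9 25.9] [-0.6   1.64 -0.17] 13.4 18.29
-72 [0.5422 0.0727 0.2014] -71.9 [-2.7 -2.7 25.9] [-0.59  1.67 -0.16] 13.5 18.62
-82 [0.542  0.0727 0.2014] -81.9 [-4.7 -3.  26.8] [-0.52  1.71 -0.11] 13.1 18.94
-90 [0.542  0.0726 0.2014] -89.9 [-3.7 -2.5 26.4] [-0.6   1.79 -0.2 ] 13.5 19.23
```

```bash
python3 - <<'E'
from h import *
m=[.5391,.0734]
for y in(-94,-96,-98,-100,-102,-104,-106,-108):
    env.line_to(m+[.194],ori=quat(np.radians(y)));env.hold(.15);st(y)
    if abs(env.get_wrist_torque()[2]-b[5])>1.0:break
i=env.camera_info("wrist")
im=env.camera("wrist")[:,:,::-1];cv2.imwrite("pics/e.png",im)
cv2.imwrite("pics/ec.png",cv2.resize(im[130:330,170:470],None,fx=2.4,fy=2.4))
E
```

```text
-94 [0.5419 0.0726 0.2013] -93.9 [-3.8 -3.3 25.1] [-0.56  1.84 -0.03] 13.6 19.63
-96 [0.5418 0.0726 0.2013] -95.8 [-5.5 -2.9 26.1] [-0.51  1.95  0.15] 13.6 20.03
-98 [0.5415 0.0728 0.2013] -97.8 [-5.7 -2.8 26.1] [-0.23  2.23  0.29] 14.0 20.43
-100 [0.5411 0.073  0.2013] -99.8 [-8.1 -1.4 28. ] [0.02 2.66 0.35] 13.4 20.83
-102 [0.5407 0.0731 0.2013] -101.7 [-8.6 -0.5 29. ] [0.21 2.94 0.6 ] 13.7 21.23
-104 [0.5406 0.0732 0.2013] -103.6 [-8.5 -0.6 27.8] [0.35 2.96 0.97] 13.8 21.63
-106 [0.5405 0.0732 0.2013] -105.6 [-9.7  0.2 28.9] [0.37 3.1  1.08] 13.8 22.03
```

View pics/ec.png

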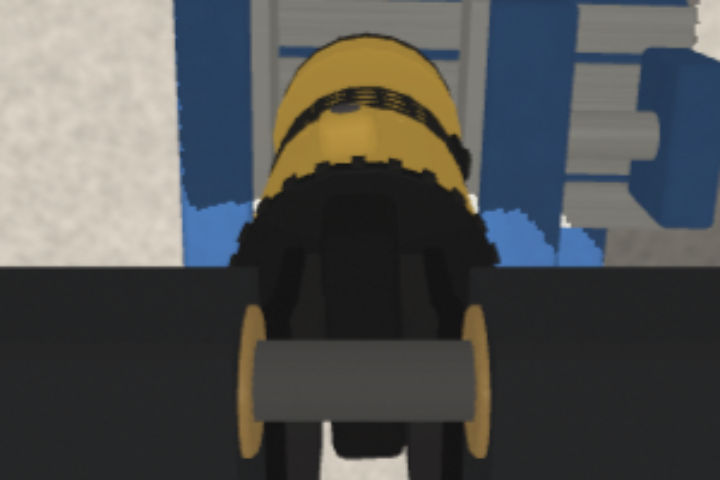

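```bash
python3 - <<'E'
from h import *
env.hold(.8);st("hold")
im=env.camera("scene")[:,:,::-1];cv2.imwrite("pics/f.png",cv2.resize(im[120:260,250:410],None,fx=4,fy=4,interpolation=2))
E
```

```text
hold [0.5405 0.0732 0.2013] -105.6 [-10.1   0.8  27.6] [0.33 3.11 1.12] 13.6 22.88
```

View pics/f.png

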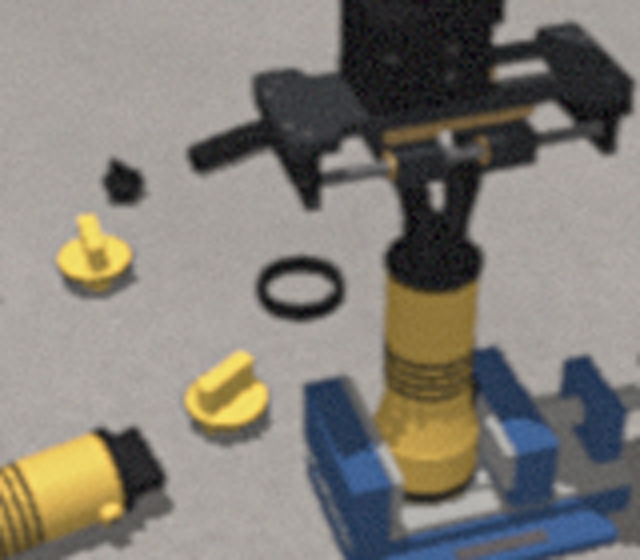

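The scene view shows the cap sitting level and flush on the torch, rim at about crop pixel (433, 262), still in the fingers. The other things are where they were, and the press and stop torque are steady.

```bash
python3 -c "
from plant import env
print(env.close_job())"
```

```text
the job is handed in; nothing more can be done
None
```

The cap is in the torch, pressed flush (about 28 N) and turned clockwise to the stop (about 1.1 N m held against it); I handed the job in at about 23 s with the gripper still holding it, ready for the lock screw.

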